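Pack the painting kit tray and ring the bell

ROBOT

A 6-joint arm with a two-finger parallel gripper is mounted at the origin on the work surface. World frame = base frame: x ahead of the robot, y to its left, z up, the work surface at z = 0. Lengths are in m, angles in rad, forces in N, time in s.
With the tool pointing down it reaches from about 0.375 to 0.9 m from the base axis. Payload 3.1 kg.
Tool frame: the origin (TCP) lies at the very end of the fingers, on their centre line; the grasp point (between the pads) lies 19 mm behind it (manip.pinch_z is the distance from the TCP to the grasp point, in m); z points along the fingers, y is the line along which they close (so a half turn about z gives the same grasp; the last joint's range is limited). The gripper opens to 85 mm and grips with 20 to 120 N. Pads are 22 mm wide; open, the fingers measure 114 mm over their backs; the gripper's body (76 mm by 85 mm) begins 54 mm behind the grasp point. The pads swing forward as they close: fully open they stand 13 mm farther back than shut.
Start: joints at [1.004, 0.527, 1.433, -0, 1.181, -0.178], TCP at [0.237, 0.578, 0.211] pointing down, gripper open.
Joint ranges: [-3.08, 3.08], [-0.75, 2.2], [0.22, 2.44], [-1.43, 4.57], [0, 2.65], [-2.85, 2.85]. Speed limits (rad/s): [2.79, 2.79, 3.14, 3.14, 3.14, 3.14].

INTERFACE

Orientations are given as a unit quaternion [x, y, z, w].
In Python, from station import manip gives the robot as it stands.
- The arm moves only by the tool servo_tool, never from a script. Its argument "commands" is one flat list of numbers, 7 for each row, row after row: the shift along the tool's x, y, z each as a share of 500 mm, from -1 to 1, then the turn, a rotation vector about the tool's x, y, z each as a share of 360 degrees, from -1 to 1, then the opening, from -1 (shut) to 1 (fully open). In form: [dx, dy, dz, rx, ry, rz, claw, dx, dy, dz, rx, ry, rz, claw, ...]. A call has 1 to 12 rows; each row shifts and turns the commanded pose from where the row before left it, along the tool's axes as they then stand; what a row does not reach is not made up. A row lasts 1/12 s, in which the tool goes at most 41.7 mm and 7.16 degrees, less where a joint would pass 70% of its speed; a pose out of reach is approached as far as the arm can. A call with a number of a shift or a turn outside -1 to 1 is refused whole. A call with a gripper value outside its range is refused whole. The fingers move at their own pace and stop on an object; "force" is the grip in N (left out, the last holds). Time passes only in rows, so rows that do not move let the fingers close. It gives the time, the measured TCP pose, the force, the opening and the grip force at its end, in the units of the state.
- manip.sense(): the state, without advancing time (a new reading comes with each control period).
- manip.snapshot(name): name is "side" or "top" or "wrist"; returns a dict with "img" (400x640x3 uint8, red, green, blue), "mtx" (3x3 intrinsics, pixels), "world_to_cam" (4x4, takes a point from world to camera coordinates). Camera axes: x right, y up, looking along -z (the intrinsics and any distortion apply to the point x, -y, -z); pixel columns grow to the right and rows downward; lengths in m; the calibration is good to about 2 mm. The wrist camera is an equidistant fisheye: a pixel r from the principal point sees the ray r / f radians off the axis. A picture is of the moment at which its call begins. There is no depth.
- manip.sign_off(): hands the job in; it is judged then, once.
Trained networks look in a picture, given as the dict that the camera call returned (one of the last four; its "shot" number tells which), for a name from the list of things; names that differ only in an ending like _2 or _b are one class to them, and where a whole thing is asked for, a point or a joint stands for the part that bears it (a point fixed in the world has none). Each returns a list of dicts, best first, with "conf" (0 to 1); they miss things now and then, are a little off and sometimes report something else, mostly with a low value. They report only what shows in the picture. A call takes as long as a camera call. They do not tell look-alikes from the thing itself.
- manip.look_for(picture, query): "box" ([left, top, width, height] in pixels, round what is visible of it).
- manip.silhouettes(picture, query): "pixels" (400x640 bool, what is visible of it) and "box" ([left, top, width, height] in pixels, round what is visible of it).
The state is a dict: "t": time; "q": joint angles; "qd": joint speeds; "tau": joint torques, N m; "tcp_pos": TCP position; "tool_rot": TCP orientation; "force": force on the tool from outside, world axes, zero at the start; "ft_torque": the same for the moment, N m; "finger_gap": opening from 0.0 (shut) to 1.0 (fully open); "gripper_force": force on a finger pad.
Only numpy, scipy, OpenCV 4.12 (cv2) and the standard library are available. Lean on these libraries where they do the work, as an engineer would, in place of code of your own. Each camera call takes 0.05 s, during which the arm holds its last target. There are 200 camera calls.

TASK

The pottery-painting class is over: lay the red-handled brush flat in the blue compartment of the white kit tray and the scraper flat in the yellow one, each with its working end in the wide end of its compartment; set them down, do not drop them. When both lie flat on the tray's floor and are let go, press the desk bell's plunger fully down to its stop and release it, so that the teacher comes to collect the kit. Leave everything else where it is.

Things in the scene. Friction and masses are not known exactly. Their poses are not given: they have to be found in the camera images.
- brush: flat glaze brush lying on the table, 180 long overall, red handle 16 wide and 12 high (from x = -90 to +38), then a steel ferrule 34 wide and pale bristles 36 wide and 10 high (x = +38 to +90); 60 g. Origin: middle of its length, on its underside; x points to the bristles, z up. Its centre of mass is about 10 mm to the bristle side of the origin
- brush_tip (a point): end of the brush's bristles, 90 mm along the brush's x from its origin, 4 mm above the underside
- scraper: scraper lying on the table, 180 long overall, dark wooden handle 20 wide and 14 high (x = -90 to +20), then a steel neck 14 wide and 5 high (to +48) and a square steel blade 50 wide and 4 thick (x = +44 to +90); 90 g. Origin: middle of its length, on its underside; x points to the blade, z up. Grip the handle between x = -15 and +10
- scraper_tip (a point): middle of the scraper blade's end edge, 90 mm along the scraper's x from its origin, 2 mm above the underside
- tray: white plastic kit tray, fixed, 206 x 196 and 20 high, floor 4 thick, walls 16 above the floor. Origin: centre of its underside; x along the compartments, which lie side by side, head to tail, at y = +18 (blue) and -54 (yellow). Between x = -38 and +38, from the yellow side's edge to y = +92, it has no walls: room for fingers beside the handles
- brush_slot: blue-floored compartment for the brush. Origin: its centre, on the tray's floor (4 mm above the table); x points to its wide end. Inside length 194 (x = -97 to +97); wide end 44 wide (x from +40 to +97), narrow end 28 wide (x from -97 to -40), no side walls between. The brush belongs at its origin with x along x
- scraper_slot: yellow-floored compartment for the scraper. Origin: its centre, on the tray's floor (4 mm above the table); x points to its wide end. Inside length 194 (x = -97 to +97); wide end 58 wide (x from +40 to +97), narrow end 32 wide (x from -97 to -40), no side walls between. The scraper belongs at its origin with x along x
- bell_head (a point): centre of the top face of the desk bell's black plunger head (disc 22 across), 53 above the table when up. The bell is fixed: a steel dome 35 high on a black foot 76 across
- plunger (a joint): travel of the bell's plunger, in m: 0 is up, 0.008 is down at its stop; a spring of 1.4 to 4.2 N brings it back up
- rib: round wooden rib, disc 36 across, 8 high, in a small bay of the tray; stays there. Origin: centre of the underside
- tile: terracotta test tile, 40 x 34 x 7, in the other small bay of the tray; stays there. Origin: centre of the underside
- vase: white unpainted vase, 72 across, 108 high, at the back; stays. Origin: centre of the underside
- paint_yellow: yellow paint bottle, 54 across, 150 high, at the back; stays. Origin: centre of the underside
- paint_white: white paint bottle with blue label, 54 across, 150 high, at the back; stays. Origin: centre of the underside
- mug: blue mug, 80 across, 90 high, at the back; stays. Origin: centre of the underside
- jar: small green jar with white cap, 42 across, 50 high, near the robot; stays. Origin: centre of the underside
Not all that is in view belongs to the job. Leave any brown look-alike of the part that bears bell_head alone. Leave any pink look-alike of the brush alone.

How it is judged:
On the way, in this order (a step that is already met when the one before it is completed fails the run):
1. the brush and the scraper both lie flat in their own compartments, working ends in the wide ends, let go (x of brush in the frame of brush_slot between -0.01 and 0.01 m and y of brush in the frame of brush_slot between -0.007 and 0.007 m and z of brush in the frame of brush_slot between -0.003 and 0.003 m and x of brush_tip in the frame of brush_slot above 0.07 m and angle between the x axis of brush and the x axis of brush_slot, either way round below 0.12 rad and angle between each of brush, scraper's own z axis and vertical below 0.05 rad and contact force between each of brush, scraper and the fingers below 0.05 N and linear speed of each of brush, scraper below 0.02 m/s and x of scraper in the frame of scraper_slot between -0.01 and 0.01 m and y of scraper in the frame of scraper_slot between -0.007 and 0.007 m and z of scraper in the frame of scraper_slot between -0.003 and 0.003 m and x of scraper_tip in the frame of scraper_slot above 0.07 m and angle between the x axis of scraper and the x axis of scraper_slot, either way round below 0.12 rad), for 0.2 s.
2. with both in place, the bell's plunger is pressed down to its stop (all of step 1 and value of joint plunger above 0.0068 m), for 0.05 s.
At the end, for the whole second after the job is handed in: Brush and scraper lie in their own compartments, working end in the wide end: within 10 mm along, 7 mm across, 0.12 rad of its line, underside within 3 mm of the floor, tilt under 0.05 rad, at rest and released; afterwards the plunger was pressed past 6.8 mm and is up again (under 1.5 mm) (all of step 1 and value of joint plunger below 0.0015 m); the robot touches nothing.
It fails at once if the brush or the scraper is dropped (moves faster than 0.6 m/s out of the fingers, a fall of about 18 mm) ((linear speed of brush above 0.6 m/s and contact force between brush and the fingers below 0.1 N) or (linear speed of scraper above 0.6 m/s and contact force between scraper and the fingers below 0.1 N)).
It fails at once if a bystander (rib, tile, vase, paint bottles, mug, jar) is moved more than 20 mm (distance of any of rib, tile, vase, paint_yellow, paint_white, mug, jar from where it was at the start of the episode above 0.02 m).
It also fails if it takes over 67 s, if anything falls off the work surface, if the arm or the gripper's body presses on something with over 40 N, if the wrist force passes 120 N, or if a joint passes its speed limit or range.

## Working session

There is one attempt and no reset: what is moved stays moved. The work goes in short steps, Python scripts to look and compute and a tool call to move; the robot and the scene stay as the last step left them, time stands still between calls to the robot, and variables do not carry over. Pictures are saved under pics/ and viewed, at most 10 in all, crops included, and the job is handed in when it is done.

Besides the shell and the picture viewer there is one more tool, called after "Request:" as name(argument=value, ...) on one line, values as JSON. servo_tool: Moves the arm, as the interface text tells. Its arguments: {"type":"object","properties":{"commands":{"type":"array"},"force":{"type":"number"}},"required":["commands"]}

```bash
mkdir -p pics; ls; cat > h.py <<'E'
import numpy as np, cv2
from scipy.spatial.transform import Rotation as R
from station import manip
def save(n,img): cv2.imwrite('pics/'+n,cv2.cvtColor(np.ascontiguousarray(img),cv2.COLOR_RGB2BGR))
def ray(s,u,v,fish=False):
    K=np.array(s['mtx']);T=np.array(s['world_to_cam'])
    x=(u-K[0,2])/K[0,0];y=(v-K[1,2])/K[1,1]
    if fish:
        r=np.hypot(x,y)+1e-12; d=np.array([x/r*np.sin(r),-y/r*np.sin(r),-np.cos(r)])
    else: d=np.array([x,-y,-1])
    return -T[:3,:3].T@T[:3,3], T[:3,:3].T@d
def at(s,u,v,z,fish=False):
    o,d=ray(s,u,v,fish); return o+d*(z-o[2])/d[2]
def proj(s,p,fish=False):
    K=np.array(s['mtx']);T=np.array(s['world_to_cam']);c=T[:3,:3]@np.asarray(p)+T[:3,3]
    x,y,z=c[0],-c[1],-c[2]
    if fish:
        r=np.hypot(x,y)+1e-12;a=np.arctan2(r,z);x,y=x/r*a,y/r*a
    else: x,y=x/z,y/z
    return K[0,0]*x+K[0,2],K[1,1]*y+K[1,2]
E
cat > a.py <<'E'
from h import *
s=manip.sense();print(s['tcp_pos'],s['tool_rot'],s['finger_gap'],manip.pinch_z)
for c in('top','side'):
    p=manip.snapshot(c);save(c+'1.png',p['img'])
    if c=='top':
        print(p['world_to_cam'],p['mtx'])
        for q in['brush','scraper','tray','bell_head','jar','rib','tile','brush_slot','scraper_slot','vase','mug','paint_yellow','paint_white']:
            for r in manip.look_for(p,q):
                b=r['box'];u,v=b[0]+b[2]/2,b[1]+b[3]/2
                print(q,np.round(b),round(r['conf'],2),at(p,u,v,0.05 if q=='bell_head' else 0.01).round(3))
E
python3 a.py
```

```text
pics
[0.23646826 0.57769862 0.20973639] [ 1.93164821e-01  9.81165702e-01 -1.02972009e-03 -3.95616521e-04] 0.9962416658560991 0.0187
[[ 0.02514445 -0.99937439  0.02487118 -0.04547559]
 [ 0.99548516  0.0273089   0.09090389 -0.53880376]
 [-0.09152623  0.02247317  0.99554905 -1.06834989]
 [ 0.          0.          0.          1.        ]] [[366.54468901   0.         315.67996827]
 [  0.         366.54468901 199.17638428]
 [  0.           0.           1.        ]]
brush [401. 272.  63.  16.] 0.82 [ 0.308 -0.386  0.01 ]
brush [413. 159.  19.  57.] 0.65 [ 0.588 -0.357  0.01 ]
scraper [353. 173.  14.  60.] 0.68 [ 0.533 -0.168  0.01 ]
tray [194. 176.  83.  80.] 0.97 [0.484 0.207 0.01 ]
bell_head [416. 160.  13.  55.] 0.62 [ 0.58  -0.343  0.05 ]
bell_head [391. 218.   9.   8.] 0.61 [ 0.478 -0.266  0.05 ]
bell_head [285. 142.   5.  15.] 0.59 [0.681 0.057 0.05 ]
bell_head [308. 187.   9.   1.] 0.43 [ 0.573 -0.02   0.05 ]
jar [304. 246.  15.  16.] 0.62 [ 0.379 -0.024  0.01 ]
tile [417. 161.  16.  57.] 0.5 [ 0.579 -0.363  0.01 ]
tile [352. 174.  17.  62.] 0.2 [ 0.528 -0.167  0.01 ]
brush_slot [203. 210.  65.  31.] 0.75 [0.457 0.206 0.01 ]
scraper_slot [200. 183.  61.  30.] 0.93 [0.537 0.223 0.01 ]
scraper_slot [413. 156.  18.  60.] 0.47 [ 0.592 -0.355  0.01 ]
vase [312. 103.  24.  25.] 0.97 [ 0.8   -0.051  0.01 ]
vase [212. 240.  11.  11.] 0.7 [0.393 0.256 0.01 ]
mug [362. 111.  40.  32.] 0.75 [ 0.771 -0.23   0.01 ]
mug [194. 174.  82.  83.] 0.22 [0.486 0.209 0.01 ]
paint_yellow [244. 108.  19.  23.] 0.74 [0.78  0.167 0.01 ]
paint_white [185. 113.  29.  28.] 0.92 [0.753 0.328 0.01 ]
```

```bash
python3 - <<'E'
import cv2
a=cv2.imread('pics/top1.png')[90:300,170:490];cv2.imwrite('pics/t1c.png',cv2.resize(a,None,fx=2.5,fy=2.5,interpolation=cv2.INTER_CUBIC))
E
```

```text
(no output)
```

View pics/t1c.png

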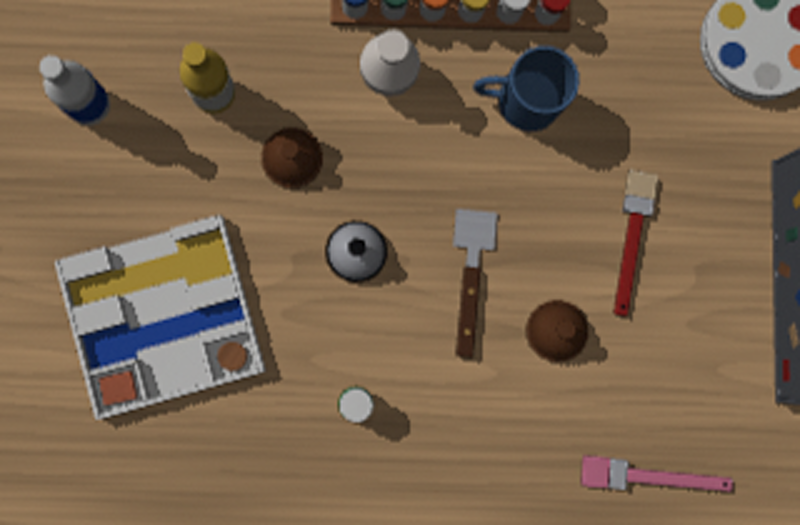

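View pics/side1.png

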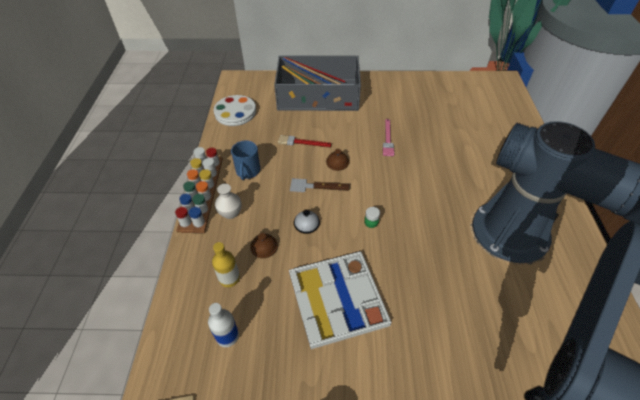

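The crop (scale 2.5, offset 170, 90) shows these candidates:
- **Brush:** the red-handled one is at (635,243). The pink look-alike is at (655,475).
- **Bell:** the steel dome with the black head is at (357,247). Brown look-alikes are at (292,155) and (557,330).
- **Scraper:** at (472,285).
- **Tray:** at (160,315), with the bays towards the robot. The wide ends still need a close look.

I choose the red brush and the steel bell. I'll look at the tray from above first.

```bash
cat >> h.py <<'E'
def plan(pos,yaw,tilt=True,n=None):
    """yaw = world angle of tool y; tool down"""
    s=manip.sense();p=np.array(s['tcp_pos']);Rc=R.from_quat(s['tool_rot']).as_matrix()
    cur=np.arctan2(Rc[1,1],Rc[0,1])
    yaw=cur+(yaw-cur+np.pi/2)%np.pi-np.pi/2   # nearest half turn
    y=np.array([np.cos(yaw),np.sin(yaw),0]);z=np.array([0,0,-1.]);Rt=np.stack([np.cross(y,z),y,z],1)
    rv=R.from_matrix(Rc.T@Rt).as_rotvec();D=Rc.T@(np.array(pos)-p)
    m=max(np.linalg.norm(D)/.0400,np.degrees(np.linalg.norm(rv))/6.9,1e-9)
    n=n or max(1,int(np.ceil(m)))
    r=R.from_rotvec(rv/n).as_matrix();S=sum(np.linalg.matrix_power(r,k) for k in range(n))
    d=np.linalg.solve(S,D)
    print('yaw now',round(cur,3),'to',round(yaw,3),'q6',round(s['q'][5],2),'pos',p.round(4),'rows',n,'|',', '.join(f'{v:.4f}' for v in np.r_[d/.5,rv/n/2/np.pi]))
E
python3 -c "
from h import *
plan([.43,.2,.33],1.19)"
```

```text
yaw now 1.182 to 1.19 q6 -0.18 pos [0.2369 0.5784 0.2107] rows 12 | -0.0535, -0.0463, -0.0199, 0.0000, -0.0000, -0.0001
```

Request:
servo_tool(commands=[-0.0535, -0.0463, -0.02, 0, 0, 0, 1, -0.0535, -0.0463, -0.02, 0, 0, 0, 1, -0.0535, -0.0463, -0.02, 0, 0, 0, 1, -0.0535, -0.0463, -0.02, 0, 0, 0, 1, -0.0535, -0.0463, -0.02, 0, 0, 0, 1, -0.0535, -0.0463, -0.02, 0, 0, 0, 1, -0.0535, -0.0463, -0.02, 0, 0, 0, 1, -0.0535, -0.0463, -0.02, 0, 0, 0, 1, -0.0535, -0.0463, -0.02, 0, 0, 0, 1, -0.0535, -0.0463, -0.02, 0, 0, 0, 1, -0.0535, -0.0463, -0.02, 0, 0, 0, 1, -0.0535, -0.0463, -0.02, 0, 0, 0, 1])

```text
t: 1.75
tcp_pos: [0.429, 0.198, 0.3315]
tool_rot: [0.193, 0.981, 0.0, 0.0]
force: [0.4, -0.2, -0.2]
finger_gap: 1.001
gripper_force: 0.0
```

```bash
cat > w.py <<'E'
from h import *
import sys
s=manip.sense();print(s['t'],s['tcp_pos'],s['finger_gap'])
p=manip.snapshot('wrist');save(sys.argv[1],p['img']);T=np.array(p['world_to_cam'])
import pickle;pickle.dump({k:p[k] for k in('mtx','world_to_cam','img')},open(sys.argv[1]+'.pkl','wb'))
print('cam',(-T[:3,:3].T@T[:3,3]).round(3),'f',p['mtx'][0][0],'axis',(-T[2,:3]).round(3))
for q in sys.argv[2:]:
    for r in manip.silhouettes(p,q)[:3]:
        m=r['pixels'];v,u=np.nonzero(m);(cx,cy),(w,h),a=cv2.minAreaRect(np.c_[u,v].astype(np.float32))
        print(q,round(r['conf'],2),np.round(r['box']),'c',round(u.mean(),1),round(v.mean(),1),at(p,u.mean(),v.mean(),.006,True).round(4))
E
python3 w.py w1.png brush_slot scraper_slot tray rib tile
```

```text
1.75 [0.42901141 0.1979918  0.33150146] 1.0012932047049414
cam [0.356 0.228 0.494] f 309.70691628693146 axis [ 0.289 -0.118 -0.95 ]
brush_slot 0.59 [290. 124. 100.  86.] c 342.8 165.8 [0.4646 0.2207 0.006 ]
scraper_slot 0.93 [311. 162. 103.  87.] c 357.7 207.7 [0.541 0.218 0.006]
tray 0.89 [254.  93. 171. 164.] c 343.5 178.8 [0.4851 0.2138 0.006 ]
tray 0.44 [291. 124. 100.  88.] c 343.5 165.5 [0.4645 0.2219 0.006 ]
rib 0.81 [274. 161.  19.  24.] c 283.1 174.1 [0.4404 0.1259 0.006 ]
tile 0.84 [335. 106.  30.  30.] c 350.8 119.2 [0.3994 0.2599 0.006 ]
tile 0.43 [256.  96. 171. 167.] c 344.0 179.2 [0.4861 0.2143 0.006 ]
```

View pics/w1.png

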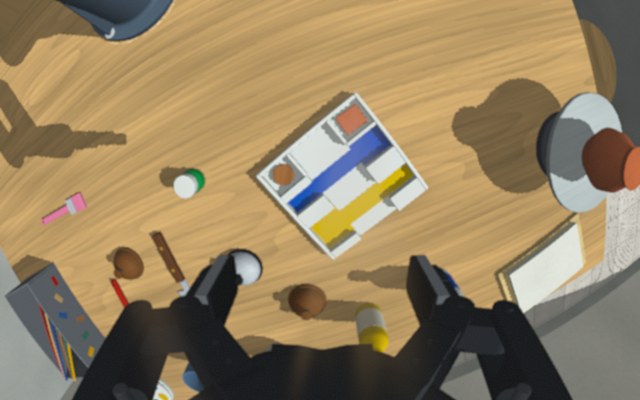

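Wrist view: the blue slot's wide end is at (385,145), next to the tile. The yellow slot's wide end is at (330,235), on the rib side. The black-headed bell is at (243,265) and the red brush at (118,290). Next I'll fit the tray, brush and scraper poses with a silhouette fit.

```bash
cat >> h.py <<'E'
from scipy.optimize import minimize
BR=[(-.09,.038,.016,.012),(.038,.09,.035,.010)]
SC=[(-.09,.02,.020,.014),(.02,.048,.014,.005),(.044,.09,.05,.004)]
TR=[(-.103,.103,.196,.02)]
def render(p,parts,x,fish,z0=0,k=4):
    im=np.zeros((400*k,640*k),np.uint8);c,s=np.cos(x[2]),np.sin(x[2])
    for a,b,w,h in parts:
        P=[proj(p,[x[0]+c*X-s*Y,x[1]+s*X+c*Y,z0+Z],fish) for X in(a,b) for Y in(-w/2,w/2) for Z in(0,h)]
        hull=cv2.convexHull(((np.array(P,np.float32)+.5)*k).astype(np.float32))
        cv2.fillPoly(im,[np.round(hull*16).astype(np.int32)],1,shift=4)
    return im
def fit(p,parts,mask,x0,fish,z0=0,k=4):
    M=cv2.resize(mask.astype(np.float32),None,fx=k,fy=k,interpolation=cv2.INTER_LINEAR)>.5
    def f(v):
        r=render(p,parts,v*[1,1,10],fish,z0,k)>0; return 1-(r&M).sum()/(r|M).sum()
    x0=np.array(x0)/[1,1,10];S=np.vstack([x0,x0+[.012,0,0],x0+[0,.012,0],x0+[0,0,.015]])
    o=minimize(f,x0,method='Nelder-Mead',options=dict(initial_simplex=S,xatol=1e-4,fatol=1e-5,maxiter=150))
    return o.x*[1,1,10],1-o.fun
def best(p,q,near,fish):
    R_=[r for r in manip.silhouettes(p,q)]
    return min(R_,key=lambda r:np.hypot(r['box'][0]+r['box'][2]/2-near[0],r['box'][1]+r['box'][3]/2-near[1]))
E
cat > b.py <<'E'
from h import *
for cam,fish in(('wrist',True),('top',False)):
    p=manip.snapshot(cam)
    L=[('tray',TR,(.484,.208,1.75))]
    if not fish:L+=[('brush',BR,(.585,-.36,0.1)),('scraper',SC,(.53,-.17,0.05))]
    for n,parts,x0 in L:
        try:
            r=best(p,n,proj(p,[x0[0],x0[1],.01],fish),fish);print(cam,n,r['conf'],r['box'],[np.round(a,4) for a in fit(p,parts,r['pixels'],x0,fish)])
        except Exception as e:print(n,e)
    if not fish:
        u,v=312.8,188.8;print('bell',at(p,u,v,.053))
E
python3 b.py
```

```text
wrist tray 0.64 [254.2, 96.9, 170.5, 163.9] [array([0.4847, 0.2134, 1.8759]), np.float64(0.9121)]
top tray 0.59 [194.3, 174.2, 81.1, 81.4] [array([0.4834, 0.2127, 1.886 ]), np.float64(0.8541)]
top brush 0.86 [413.3, 158.7, 16.0, 56.8] [array([ 0.5869, -0.3572, -0.148 ]), np.float64(0.8588)]
top scraper 0.87 [356.1, 176.0, 11.3, 59.3] [array([ 0.5329, -0.1593, -0.0808]), np.float64(0.9148)]
bell [ 0.56736853 -0.02151337  0.053     ]
```

Planned yaws are scraper 1.49 to 0.31 and brush -1.72 to 0.31, both inside the q6 range. I'll go above the scraper first.

```bash
python3 -c "
from h import *
plan([.531,-.159,.16],1.49)"
```

```text
yaw now 1.184 to 1.49 q6 -0.98 pos [0.4281 0.2004 0.3305] rows 11 | -0.0343, -0.0590, 0.0310, -0.0000, -0.0000, -0.0044
```

Request:
servo_tool(commands=[-0.0343, -0.059, 0.031, 0, 0, -0.0044, 0.3, -0.0343, -0.059, 0.031, 0, 0, -0.0044, 0.3, -0.0343, -0.059, 0.031, 0, 0, -0.0044, 0.3, -0.0343, -0.059, 0.031, 0, 0, -0.0044, 0.3, -0.0343, -0.059, 0.031, 0, 0, -0.0044, 0.3, -0.0343, -0.059, 0.031, 0, 0, -0.0044, 0.3, -0.0343, -0.059, 0.031, 0, 0, -0.0044, 0.3, -0.0343, -0.059, 0.031, 0, 0, -0.0044, 0.3, -0.0343, -0.059, 0.031, 0, 0, -0.0044, 0.3, -0.0343, -0.059, 0.031, 0, 0, -0.0044, 0.3, -0.0343, -0.059, 0.031, 0, 0, -0.0044, 0.3], force=40)

```text
t: 3.27
tcp_pos: [0.5309, -0.1614, 0.1592]
tool_rot: [0.041, 0.999, 0.0, -0.0]
force: [1.3, 0.6, 0.0]
finger_gap: 0.649
gripper_force: 0.0
```

```bash
cat > g.py <<'E'
from h import *
import sys
# usage: g.py pic name x y yaw [zoff]
n=sys.argv[2];x0=[float(a) for a in sys.argv[3:6]];parts=dict(brush=BR,scraper=SC,tray=TR)[n];z0=float(sys.argv[6]) if len(sys.argv)>6 else 0
s=manip.sense();print(round(s['t'],2),s['tcp_pos'].round(4),s['finger_gap'],s['q'].round(2))
p=manip.snapshot('wrist')
r=best(p,n,proj(p,[x0[0],x0[1],.01],True),True);x,iou=fit(p,parts,r['pixels'],x0,True,z0)
print(n,r['conf'],r['box'],x.round(4),round(iou,3))
im=p['img'].copy()
m=render(p,parts,x,True,z0,1);c,_=cv2.findContours(m,0,1);cv2.drawContours(im,c,-1,(0,255,0),1)
b=np.array(r['box']).astype(int);u0,v0=max(b[0]-30,0),max(b[1]-30,0);cr=im[v0:b[1]+b[3]+30,u0:b[0]+b[2]+30];print('crop',u0,v0)
save(sys.argv[1],cv2.resize(cr,None,fx=2,fy=2))
E
python3 g.py g1.png scraper .533 -.159 -.08
```

```text
3.27 [ 0.5309 -0.1614  0.1592] 0.6490642256131113 [-0.5   0.5   1.66  0.    0.98 -1.98]
scraper 0.84 [298.4, 93.8, 45.1, 162.8] [ 0.536  -0.1598 -0.0706] 0.949
crop 268 63
```

View pics/g1.png

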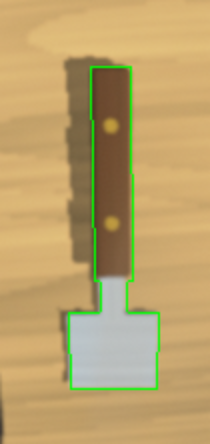

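The overlay matches the scraper outline, with the blade at the crop bottom and the handle at (112,170). I'll descend onto the handle.

```bash
python3 -c "
from h import *
plan([.533,-.1596,.003],1.5)"
```

```text
yaw now 1.483 to 1.5 q6 -1.98 pos [ 0.5323 -0.1645  0.1577] rows 4 | -0.0002, 0.0025, 0.0773, -0.0000, -0.0000, -0.0007
```

Request:
servo_tool(commands=[0, 0, 0, 0, 0, 0, 0.3, 0, 0, 0, 0, 0, 0, 0.3])

```text
t: 3.53
tcp_pos: [0.5301, -0.1592, 0.16]
tool_rot: [0.042, 0.999, 0.0, -0.001]
force: [-0.0, 0.4, -0.1]
finger_gap: 0.651
gripper_force: 0.0
```

```bash
python3 -c "
from h import *
plan([.533,-.1596,.003],1.5,n=6)
plan([.533,-.1596,.003],1.5,n=6)"
```

```text
yaw now 1.486 to 1.5 q6 -1.98 pos [ 0.5301 -0.1592  0.16  ] rows 6 | -0.0010, -0.0001, 0.0523, 0.0000, -0.0000, -0.0004
yaw now 1.486 to 1.5 q6 -1.98 pos [ 0.5301 -0.1592  0.16  ] rows 6 | -0.0010, -0.0001, 0.0523, 0.0000, -0.0000, -0.0004
```

Request:
servo_tool(commands=[-0.001, 0, 0.06, 0, 0, -0.0004, 0.3, -0.001, 0, 0.06, 0, 0, -0.0004, 0.3, -0.001, 0, 0.06, 0, 0, -0.0004, 0.3, -0.001, 0, 0.06, 0, 0, -0.0004, 0.3, -0.001, 0, 0.044, 0, 0, -0.0004, 0.3, -0.001, 0, 0.03, 0, 0, -0.0004, 0.3, 0, 0, 0, 0, 0, 0, -1, 0, 0, 0, 0, 0, 0, -1, 0, 0, 0, 0, 0, 0, -1, 0, 0, 0, 0, 0, 0, -1, 0, 0, 0, 0, 0, 0, -1], force=40)

```text
t: 4.45
tcp_pos: [0.5345, -0.1606, 0.0048]
tool_rot: [0.035, 0.999, -0.001, 0.001]
force: [0.1, -0.8, -0.7]
finger_gap: -0.006
gripper_force: 0.0
```

```bash
python3 -c "
from h import *
print({k:manip.sense()[k] for k in('tcp_pos','finger_gap','gripper_force','force')})
plan([.533,-.1596,.10],1.5)"
```

```text
{'tcp_pos': array([ 0.53445739, -0.16058018,  0.00479506]), 'finger_gap': -0.005923358143164872, 'gripper_force': 0.0, 'force': array([ 0.14997233, -0.82455943, -0.66629663])}
yaw now 1.502 to 1.5 q6 -1.99 pos [ 0.5345 -0.1606  0.0048] rows 3 | 0.0009, 0.0005, -0.0635, -0.0001, 0.0001, 0.0001
```

The gripper closed on nothing, so I'll look.

```bash
python3 - <<'E'
from h import *
p=manip.snapshot('wrist');s=manip.sense();print(s['t'],s['finger_gap'],s['tcp_pos'],s['gripper_force']);print('tcp px',proj(p,s['tcp_pos'],True))
q=manip.snapshot('side');print('tcp side',proj(q,s['tcp_pos']))
u,v=map(int,proj(q,s['tcp_pos']))
a=p['img'][60:360,120:520];b=cv2.resize(q['img'][v-60:v+60,u-80:u+80],(400,300))
save('m1.png',np.vstack([a,b]))
E
```

```text
4.5 0.0023110671006428365 [ 0.53430532 -0.1606218   0.00458155] 0.0
tcp px (np.float64(321.34532417844355), np.float64(241.1342515577798))
tcp side (np.float64(320.4449492973308), np.float64(185.51525375182493))
```

View pics/m1.png

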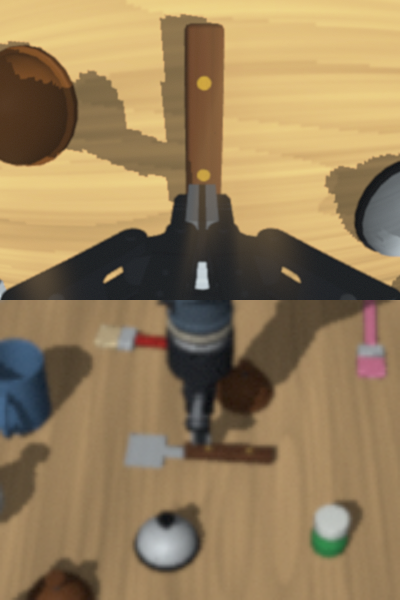

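The shut pads seem to sit over the handle (wrist crop (203,205), side crop (200,440)). I'll lift shut, then probe down to find where the tips really touch.

Request:
servo_tool(commands=[0, 0, -0.04, 0, 0, 0, -1, 0, 0, 0, 0, 0, 0, -1, 0, 0, 0, 0, 0, 0, -1, 0, 0, 0, 0, 0, 0, -1])

```text
t: 4.88
tcp_pos: [0.5336, -0.1605, 0.0233]
tool_rot: [0.035, 0.999, -0.0, 0.0]
force: [-0.6, -0.6, -1.0]
finger_gap: 0.002
gripper_force: 0.0
```

Request:
servo_tool(commands=[0, 0, 0.02, 0, 0, 0, -1, 0, 0, 0, 0, 0, 0, -1, 0, 0, 0, 0, 0, 0, -1])

```text
t: 5.13
tcp_pos: [0.5325, -0.1599, 0.0118]
tool_rot: [0.035, 0.999, 0.001, -0.001]
force: [-0.0, 1.1, 0.4]
finger_gap: 0.002
gripper_force: 0.0
```

Request:
servo_tool(commands=[0, 0, 0.008, 0, 0, 0, -1, 0, 0, 0, 0, 0, 0, -1, 0, 0, 0, 0, 0, 0, -1])

```text
t: 5.38
tcp_pos: [0.5332, -0.1603, 0.0087]
tool_rot: [0.035, 0.999, 0.0, -0.0]
force: [-0.3, 0.0, 0.9]
finger_gap: -0.0
gripper_force: 0.0
```

```bash
python3 g.py g2.png scraper .536 -.16 -.07; python3 -c "
from h import *
import pickle
s=manip.sense();print(s['tau'],s['force'],s['ft_torque'])"
```

```text
5.38 [ 0.5332 -0.1603  0.0087] -0.0004276978958344477 [-0.49  0.74  1.74  0.    0.65 -1.99]
scraper 0.67 [302.4, 82.8, 41.0, 265.2] [ 0.536 -0.16  -0.075] 0.548
crop 272 52
[-5.69756899e-03 -4.35983455e+01 -8.20599228e+00 -4.21563345e-04
  4.81389070e-03  1.46756037e-05] [0.86408907 0.82551021 0.03546611] [-0.025205    0.02988107  0.03928317]
```

Request:
servo_tool(commands=[0, 0, 0.01, 0, 0, 0, -1, 0, 0, 0, 0, 0, 0, -1, 0, 0, 0, 0, 0, 0, -1])

```text
t: 5.73
tcp_pos: [0.5333, -0.1603, 0.0039]
tool_rot: [0.035, 0.999, 0.0, -0.0]
force: [-0.2, 0.7, -0.3]
finger_gap: 0.003
gripper_force: 0.0
```

Request:
servo_tool(commands=[0, 0, 0.004, 0, 0, 0, -1, 0, 0, 0, 0, 0, 0, -1, 0, 0, 0, 0, 0, 0, -1])

```text
t: 5.98
tcp_pos: [0.5334, -0.1604, 0.0021]
tool_rot: [0.035, 0.999, 0.0, -0.0]
force: [0.1, -0.0, 0.9]
finger_gap: -0.002
gripper_force: 0.0
```

```bash
python3 - <<'E'
from h import *
p=manip.snapshot('wrist');s=manip.sense();t=s['tcp_pos'];print(t)
for z in(0,.005,.014,.02):print(z,proj(p,[t[0],t[1],z],True))
save('m2.png',cv2.resize(p['img'][150:320,230:410],None,fx=4,fy=3.4,interpolation=cv2.INTER_CUBIC))
E
```

```text
[ 0.53349238 -0.16040852  0.00218587]
0 (np.float64(321.3497279788484), np.float64(240.02373258551313))
0.005 (np.float64(321.34042813146317), np.float64(243.78956661522048))
0.014 (np.float64(321.32253776803054), np.float64(251.06638196093724))
0.02 (np.float64(321.30971546185253), np.float64(256.30841157012776))
```

View pics/m2.png

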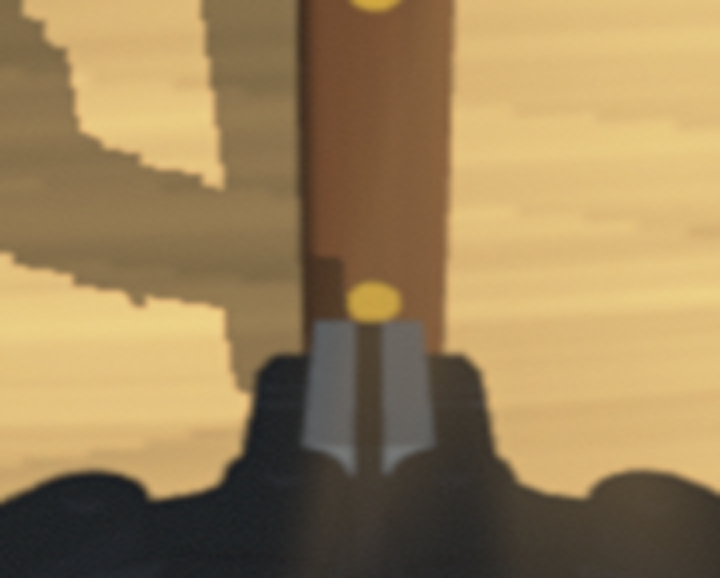

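```bash
python3 - <<'E'
from h import *
p=manip.snapshot('wrist');s=manip.sense();t=s['tcp_pos'];Rc=R.from_quat(s['tool_rot']).as_matrix();T=p['world_to_cam'];cam=-T[:3,:3].T@T[:3,3];print('cam in tool',Rc.T@(cam-t))
for b in(0,.005,.01,.015,.02):
    a=[np.round(proj(p,t+Rc@[.011,y,-b],True),1) for y in(-.01,0,.01)]
    print('back',b,*a)
for z in(0,.014):print([np.round(proj(p,[.536+c,-.16,z],True),1) for c in(-.09,-.003)])
E
```

```text
cam in tool [ 0.07927407  0.00026712 -0.16254104]
back 0 [303.8 224.2] [321.3 224.3] [338.9 224.2]
back 0.005 [303.3 227.7] [321.3 227.7] [339.4 227.7]
back 0.01 [302.8 231.4] [321.3 231.4] [339.8 231.4]
back 0.015 [302.2 235.3] [321.3 235.3] [340.4 235.3]
back 0.02 [301.7 239.4] [321.3 239.4] [340.9 239.4]
[array([310.3,  86. ]), array([322. , 239.1])]
[array([309.3,  84.6]), array([322. , 250.1])]
```

Request:
servo_tool(commands=[0, 0, 0.008, 0, 0, 0, -1, 0, 0, 0, 0, 0, 0, -1, 0, 0, 0, 0, 0, 0, -1])

```text
t: 6.33
tcp_pos: [0.5333, -0.1603, -0.0021]
tool_rot: [0.035, 0.999, 0.0, -0.0]
force: [-0.8, 0.1, -0.2]
finger_gap: 0.002
gripper_force: 0.0
```

Request:
servo_tool(commands=[0, 0, 0.006, 0, 0, 0, -1, 0, 0, 0, 0, 0, 0, -1, 0, 0, 0, 0, 0, 0, -1])

```text
t: 6.58
tcp_pos: [0.5333, -0.1603, -0.005]
tool_rot: [0.035, 0.999, 0.0, -0.0]
force: [-0.4, -0.0, 0.5]
finger_gap: 0.003
gripper_force: 0.0
```

Request:
servo_tool(commands=[0, 0, 0.006, 0, 0, 0, -1, 0, 0, 0, 0, 0, 0, -1, 0, 0, 0, 0, 0, 0, -1])

```text
t: 6.83
tcp_pos: [0.5338, -0.1605, -0.0065]
tool_rot: [0.035, 0.999, -0.0, 0.0]
force: [-1.8, 1.8, 10.1]
finger_gap: 0.003
gripper_force: 4.7
```

Request:
servo_tool(commands=[0, 0, 0.006, 0, 0, 0, -1, 0, 0, 0, 0, 0, 0, -1, 0, 0, 0, 0, 0, 0, -1])

```text
t: 7.08
tcp_pos: [0.5339, -0.1606, -0.0066]
tool_rot: [0.035, 0.999, -0.001, 0.001]
force: [-5.9, 1.8, 30.7]
finger_gap: -0.004
gripper_force: 15.0
```

Request:
servo_tool(commands=[0, 0, 0.006, 0, 0, 0, -1, 0, 0, 0, 0, 0, 0, -1, 0, 0, 0, 0, 0, 0, -1])

```text
t: 7.33
tcp_pos: [0.5339, -0.1606, -0.0068]
tool_rot: [0.034, 0.999, -0.001, 0.001]
force: [-9.4, 3.0, 50.7]
finger_gap: -0.002
gripper_force: 25.4
```

Contact came at sensed z = -0.0065 on the 14 mm high handle, so the tips really end about 20 mm above the reported TCP. I'll use that offset from here on.

Request:
servo_tool(commands=[0, 0, -0.08, 0, 0, 0, -1, 0, 0, 0, 0, 0, 0, -0.1, 0, 0, 0, 0, 0, 0, -0.1, 0, 0, 0, 0, 0, 0, -0.1, 0, 0, 0, 0, 0, 0, -0.1])

```text
t: 7.75
tcp_pos: [0.5328, -0.16, 0.0254]
tool_rot: [0.035, 0.999, 0.0, -0.001]
force: [-0.8, 0.1, -0.2]
finger_gap: 0.45
gripper_force: 0.0
```

```bash
sed -i 's/^r=best/if 1:r=best/' g.py; python3 g.py g3.png scraper .536 -.16 -.07; python3 -c "
from h import *
plan([.533,-.1596,-.0175],1.5,n=4)"
```

```text
7.75 [ 0.5328 -0.16    0.0254] 0.44994286732863514 [-0.49  0.72  1.74 -0.    0.69 -1.99]
scraper 0.73 [287.4, 85.7, 68.7, 249.3] [ 0.5358 -0.1599 -0.0728] 0.964
crop 257 55
yaw now 1.501 to 1.5 q6 -1.99 pos [ 0.5327 -0.16    0.025 ] rows 4 | -0.0002, 0.0002, 0.0213, 0.0000, -0.0001, 0.0000
```

Request:
servo_tool(commands=[0, 0, 0.03, 0, 0, 0, -0.1, 0, 0, 0.03, 0, 0, 0, -0.1, 0, 0, 0.024, 0, 0, 0, -0.1, 0, 0, 0, 0, 0, 0, -0.1, 0, 0, 0, 0, 0, 0, -0.1, 0, 0, 0, 0, 0, 0, -1, 0, 0, 0, 0, 0, 0, -1, 0, 0, 0, 0, 0, 0, -1, 0, 0, 0, 0, 0, 0, -1], force=40)

```text
t: 8.6
tcp_pos: [0.5338, -0.1605, -0.0152]
tool_rot: [0.035, 0.999, -0.0, 0.0]
force: [-0.0, -0.4, -0.4]
finger_gap: 0.215
gripper_force: 41.5
```

Gripped at 0.215. I'll lift and carry it above the yellow slot, high enough for a good tray view.

Request:
servo_tool(commands=[0, 0, -0.03, 0, 0, 0, -1, 0, 0, -0.07, 0, 0, 0, -1, 0, 0, -0.07, 0, 0, 0, -1, 0, 0, -0.06, 0, 0, 0, -1, 0, 0, 0, 0, 0, 0, -1, 0, 0, 0, 0, 0, 0, -1])

```text
t: 9.1
tcp_pos: [0.5348, -0.161, 0.1015]
tool_rot: [0.035, 0.999, -0.001, 0.002]
force: [-0.5, -0.0, -0.7]
finger_gap: 0.217
gripper_force: 41.6
```

```bash
python3 -c "
from h import *
plan([.535,.231,.17],.313,n=14)"
```

```text
yaw now 1.501 to 0.313 q6 -1.99 pos [ 0.5348 -0.161   0.1015] rows 14 | 0.0345, 0.0483, -0.0099, 0.0000, 0.0001, 0.0135
```

Request:
servo_tool(commands=[0.0345, 0.0483, -0.01, 0, 0, 0.0135, -1, 0.0345, 0.0483, -0.01, 0, 0, 0.0135, -1, 0.0345, 0.0483, -0.01, 0, 0, 0.0135, -1, 0.0345, 0.0483, -0.01, 0, 0, 0.0135, -1, 0.0345, 0.0483, -0.01, 0, 0, 0.0135, -1, 0.0345, 0.0483, -0.01, 0, 0, 0.0135, -1, 0.0345, 0.0483, -0.01, 0, 0, 0.0135, -1, 0.0345, 0.0483, -0.01, 0, 0, 0.0135, -1, 0.0345, 0.0483, -0.01, 0, 0, 0.0135, -1, 0.0345, 0.0483, -0.01, 0, 0, 0.0135, -1, 0.0345, 0.0483, -0.01, 0, 0, 0.0135, -1, 0.0345, 0.0483, -0.01, 0, 0, 0.0135, -1])

```text
t: 10.1
tcp_pos: [0.5028, 0.1809, 0.1577]
tool_rot: [0.519, 0.855, -0.001, -0.002]
force: [0.5, -0.7, -0.7]
finger_gap: 0.218
gripper_force: 41.6
```

Request:
servo_tool(commands=[0.0345, 0.0483, -0.01, 0, 0, 0.0135, -1, 0.0345, 0.0483, -0.01, 0, 0, 0.0135, -1, 0, 0, 0, 0, 0, 0, -1, 0, 0, 0, 0, 0, 0, -1])

```text
t: 10.43
tcp_pos: [0.5332, 0.2322, 0.1677]
tool_rot: [0.587, 0.81, -0.001, -0.001]
force: [-0.9, -0.3, -1.1]
finger_gap: 0.216
gripper_force: 41.6
```

```bash
cat > tr.py <<'E'
from h import *
import sys
# tray features in tray frame: full-height end pieces + low middle
TRP=[(-.103,-.038,.196,.02),(.038,.103,.196,.02),(-.038,.038,.196,.004)]
s=manip.sense();print(round(s['t'],2),s['tcp_pos'].round(4),s['finger_gap'].round(3))
p=manip.snapshot('wrist');im=p['img'].copy()
r=best(p,'tray',proj(p,[.484,.213,.01],True),True);print(r['conf'],r['box'])
m=r['pixels'].copy()
for q in('scraper','brush'):
    for g in manip.silhouettes(p,q)[:1]: print(q,g['conf'],g['box'])
x,i=fit(p,TRP,m,(.484,.213,1.88),True);print('tray',x.round(4),i)
def tp(a,b,z): c,s_=np.cos(x[2]),np.sin(x[2]);return proj(p,[x[0]+c*a-s_*b,x[1]+s_*a+c*b,z],True)
def line(P,col):
    for a,b in zip(P,P[1:]+P[:1]): cv2.line(big,tuple(np.int32(np.array(a)*2)),tuple(np.int32(np.array(b)*2)),col,1)
big=cv2.resize(im,None,fx=2,fy=2)
line([tp(a,b,.02) for a,b in((-.103,-.098),(.103,-.098),(.103,.098),(-.103,.098))],(0,255,0))
for yc,w,sg in((.018,.022,1),(-.054,.029,-1)):
    line([tp(sg*a,yc+b,.004) for a,b in((.04,-w),(.097,-w),(.097,w),(.04,w))],(255,0,255))
b=np.array(r['box'])*2;u0,v0=int(max(b[0]-40,0)),int(max(b[1]-40,0));cr=big[v0:v0+int(b[3])+80,u0:u0+int(b[2])+80];print(cr.shape);save(sys.argv[1],cr[:600,:800])
E
python3 tr.py tr1.png
```

```text
Traceback (most recent call last):
  File "tr.py", line 5, in <module>
    s=manip.sense();print(round(s['t'],2),s['tcp_pos'].round(4),s['finger_gap'].round(3))
                                                                ^^^^^^^^^^^^^^^^^^^^^
AttributeError: 'float' object has no attribute 'round'
```

```bash
sed -i "s/,s\['finger_gap'\].round(3)//" tr.py; python3 tr.py tr1.png
```

```text
10.43 [0.5332 0.2322 0.1677]
0.84 [177.3, 82.9, 188.6, 186.3]
scraper 0.72 [293.8, 79.9, 53.2, 269.5]
tray [0.4848 0.2152 1.8761] 0.6481382942960711
(452, 457, 3)
```

View pics/tr1.png

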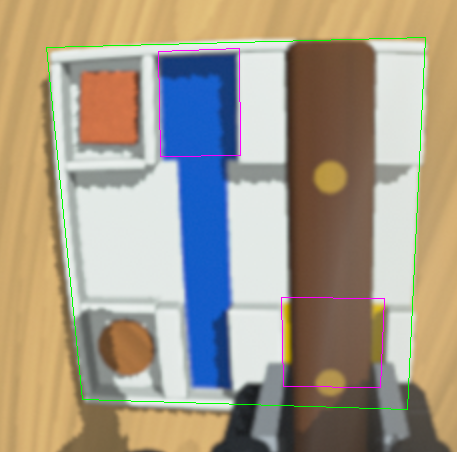

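The overlay matches, apart from the tray sitting about 2 mm towards the rib end and 0.01 rad further round. The magenta blue box has its top at y=50, while the real floor edge is at 55. I'll use tray (0.4854, 0.2132, 1.886). Wide ends are confirmed: blue at the top (tile end), yellow at the bottom.

```bash
python3 -c "
from h import *
plan([.5361,.2318,.02],.318,n=4)"
```

```text
yaw now 0.313 to 0.318 q6 -0.1 pos [0.5323 0.23   0.168 ] rows 4 | 0.0003, 0.0023, 0.0740, -0.0001, -0.0000, -0.0002
```

Request:
servo_tool(commands=[0.0003, 0.0023, 0.074, 0, 0, -0.0002, -1, 0.0003, 0.0023, 0.074, 0, 0, -0.0002, -1, 0.0003, 0.0023, 0.074, 0, 0, -0.0002, -1, 0.0003, 0.0023, 0.06, 0, 0, -0.0002, -1, 0, 0, 0, 0, 0, 0, -1, 0, 0, 0, 0, 0, 0, -1, 0, 0, 0, 0, 0, 0, -1])

```text
t: 11.22
tcp_pos: [0.5389, 0.2328, 0.0295]
tool_rot: [0.586, 0.81, 0.001, 0.001]
force: [0.3, -0.1, -0.7]
finger_gap: 0.215
gripper_force: 41.5
```

```bash
python3 -c "
from h import *
plan([.5361,.2318,-.0106],.318,n=5)"
```

```text
yaw now 0.318 to 0.318 q6 -0.1 pos [0.5389 0.2328 0.0295] rows 5 | -0.0000, -0.0012, 0.0160, 0.0001, 0.0000, -0.0000
```

Request:
servo_tool(commands=[0, -0.0012, 0.016, 0, 0, 0, -1, 0, -0.0012, 0.016, 0, 0, 0, -1, 0, -0.0012, 0.016, 0, 0, 0, -1, 0, -0.0012, 0.016, 0, 0, 0, -1, 0, -0.0012, 0.012, 0, 0, 0, -1, 0, 0, 0, 0, 0, 0, -1, 0, 0, 0, 0, 0, 0, -1])

```text
t: 11.8
tcp_pos: [0.5348, 0.2323, -0.0103]
tool_rot: [0.586, 0.81, -0.0, -0.0]
force: [1.2, 1.0, -1.1]
finger_gap: 0.214
gripper_force: 41.6
```

Request:
servo_tool(commands=[0, 0, 0.002, 0, 0, 0, -1, 0, 0, 0, 0, 0, 0, -1, 0, 0, 0, 0, 0, 0, -0.4, 0, 0, 0, 0, 0, 0, -0.2, 0, 0, 0, 0, 0, 0, -0.2, 0, 0, 0, 0, 0, 0, -0.2])

```text
t: 12.3
tcp_pos: [0.5353, 0.2323, -0.0105]
tool_rot: [0.586, 0.81, 0.0, 0.0]
force: [0.2, -0.3, 0.4]
finger_gap: 0.399
gripper_force: 0.0
```

Request:
servo_tool(commands=[0, 0, -0.06, 0, 0, 0, -0.2, 0, 0, -0.075, 0, 0, 0, -0.2, 0, 0, -0.075, 0, 0, 0, -0.2, 0, 0, -0.075, 0, 0, 0, -0.2, 0, 0, -0.075, 0, 0, 0, -0.2, 0, 0, 0, 0, 0, 0, -0.1, 0, 0, 0, 0, 0, 0, -0.1])

```text
t: 12.88
tcp_pos: [0.5369, 0.2328, 0.1723]
tool_rot: [0.586, 0.81, 0.003, 0.002]
force: [-0.9, 0.8, -0.0]
finger_gap: 0.453
gripper_force: 0.0
```

```bash
python3 g.py g4.png scraper .5365 .23 -1.256 .004; python3 -c "
from h import *
plan([.58,-.345,.17],-1.72+3.14159,n=1)"
```

```text
12.88 [0.5369 0.2328 0.1723] 0.4527034802979532 [ 0.22  0.52  1.58 -0.    1.04 -0.1 ]
scraper 0.87 [296.7, 92.2, 45.1, 157.6] [ 0.536   0.2315 -1.2468] 0.933
crop 266 62
yaw now 0.319 to 1.422 q6 -0.1 pos [0.5343 0.2321 0.1688] rows 1 | -1.1247, -0.2748, -0.0022, -0.0002, -0.0001, -0.1755
```

View pics/g4.png

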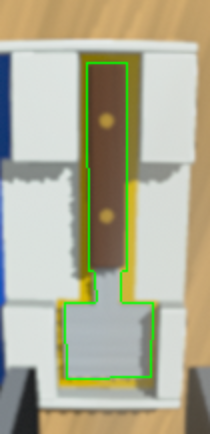

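The scraper lies flat in the yellow slot with the blade in the wide end (crop (108,340)), about 2 mm from the ideal spot. Next is the brush.

```bash
sed -i 's/def plan(pos,yaw,tilt=True,n=None)/def plan(pos,yaw,n=None,exact=False)/; s/^    yaw=cur+(yaw.*$/    if not exact: yaw=cur+(yaw-cur+np.pi\/2)%np.pi-np.pi\/2/' h.py; python3 -c "
from h import *
plan([.597,-.359,.16],-1.719,n=20,exact=True)"
```

```text
yaw now 0.319 to -1.719 q6 -0.1 pos [0.5343 0.2321 0.1688] rows 20 | -0.0518, 0.0487, 0.0009, -0.0000, 0.0000, 0.0162
```

Request:
servo_tool(commands=[-0.0726, -0.0158, 0.001, 0, 0, 0, -0.1, -0.0726, -0.0158, 0.001, 0, 0, 0, -0.1, -0.0726, -0.0158, 0.001, 0, 0, 0, -0.1, -0.0726, -0.0158, 0.001, 0, 0, 0, -0.1, -0.0726, -0.0158, 0.001, 0, 0, 0, -0.1, -0.0726, -0.0158, 0.001, 0, 0, 0, -0.1, -0.0726, -0.0158, 0.001, 0, 0, 0, -0.1, -0.0726, -0.0158, 0.001, 0, 0, 0, -0.1, -0.0726, -0.0158, 0.001, 0, 0, 0, -0.1, -0.0726, -0.0158, 0.001, 0, 0, 0, -0.1, -0.0726, -0.0158, 0.001, 0, 0, 0, -0.1, -0.0726, -0.0158, 0.001, 0, 0, 0, -0.1])

```text
t: 13.98
tcp_pos: [0.58, -0.2122, 0.1606]
tool_rot: [0.586, 0.81, -0.0, -0.003]
force: [0.0, -0.4, 1.2]
finger_gap: 0.454
gripper_force: 0.0
```

Request:
servo_tool(commands=[-0.0726, -0.0158, 0.001, 0, 0, 0, -0.1, -0.0726, -0.0158, 0.001, 0, 0, 0, -0.1, -0.0726, -0.0158, 0.001, 0, 0, 0, -0.1, -0.0726, -0.0158, 0.001, 0, 0, 0, -0.1, 0, 0, 0, 0, 0, 0.019, -0.1, 0, 0, 0, 0, 0, 0.019, -0.1, 0, 0, 0, 0, 0, 0.019, -0.1, 0, 0, 0, 0, 0, 0.019, -0.1, 0, 0, 0, 0, 0, 0.019, -0.1, 0, 0, 0, 0, 0, 0.019, -0.1, 0, 0, 0, 0, 0, 0.019, -0.1, 0, 0, 0, 0, 0, 0.019, -0.1])

```text
t: 14.98
tcp_pos: [0.5957, -0.3579, 0.158]
tool_rot: [0.894, 0.448, -0.001, -0.003]
force: [-0.8, 1.2, -0.2]
finger_gap: 0.446
gripper_force: 0.0
```

Request:
servo_tool(commands=[0, 0, 0, 0, 0, 0.019, -0.1, 0, 0, 0, 0, 0, 0.019, -0.1, 0, 0, 0, 0, 0, 0.019, -0.1, 0, 0, 0, 0, 0, 0.019, -0.1, 0, 0, 0, 0, 0, 0.019, -0.1, 0, 0, 0, 0, 0, 0.019, -0.1, 0, 0, 0, 0, 0, 0.019, -0.1, 0, 0, 0, 0, 0, 0.019, -0.1, 0, 0, 0, 0, 0, 0.019, -0.1, 0, 0, 0, 0, 0, 0, -0.1, 0, 0, 0, 0, 0, 0, -0.1, 0, 0, 0, 0, 0, 0, -0.1])

```text
t: 15.98
tcp_pos: [0.5964, -0.3584, 0.1596]
tool_rot: [0.998, -0.069, -0.001, -0.001]
force: [0.1, 0.7, -0.8]
finger_gap: 0.454
gripper_force: 0.0
```

```bash
python3 g.py g5.png brush .587 -.357 -.148; python3 -c "
from h import *
plan([.597,-.359,-.01],-1.719)"
```

```text
15.98 [ 0.5964 -0.3584  0.1596] 0.4535825907260672 [-0.7   0.68  1.28 -0.    1.18  1.01]
brush 0.76 [305.5, 99.2, 35.7, 163.1] [ 0.5907 -0.3573 -0.1629] 0.943
crop 275 69
yaw now -1.709 to -1.719 q6 1.01 pos [ 0.5968 -0.3586  0.1604] rows 5 | 0.0002, 0.0002, 0.0682, -0.0000, 0.0000, 0.0003
```

View pics/g5.png

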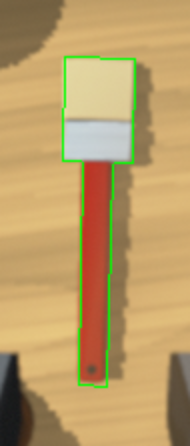

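The overlay fits the red brush, with the bristles at crop (98,110) and the handle at (92,270). I'll descend and grip at x = +10.

```bash
python3 -c "
from h import *
plan([.6005,-.3589,.02],-1.734)"
```

```text
yaw now -1.709 to -1.734 q6 1.01 pos [ 0.5968 -0.3586  0.1604] rows 4 | 0.0019, -0.0001, 0.0702, -0.0000, 0.0000, 0.0010
```

Request:
servo_tool(commands=[0.0019, 0, 0.07, 0, 0, 0.001, -0.1, 0.0019, 0, 0.07, 0, 0, 0.001, -0.1, 0.0019, 0, 0.07, 0, 0, 0.001, -0.1, 0.0019, 0, 0.07, 0, 0, 0.001, -0.1, 0, 0, 0, 0, 0, 0, -0.2, 0, 0, 0, 0, 0, 0, -0.2, 0, 0, 0, 0, 0, 0, -0.2])

```text
t: 16.67
tcp_pos: [0.602, -0.3604, 0.0229]
tool_rot: [0.997, -0.082, 0.001, 0.001]
force: [0.0, 0.3, 0.7]
finger_gap: 0.397
gripper_force: 0.0
```

```bash
python3 -c "
from h import *
plan([.6005,-.3589,-.0165],-1.734,n=3)"
```

```text
yaw now -1.735 to -1.734 q6 1.04 pos [ 0.602  -0.3604  0.0229] rows 3 | -0.0012, -0.0008, 0.0263, 0.0001, -0.0001, -0.0001
```

Request:
servo_tool(commands=[-0.0012, -0.0008, 0.03, 0, 0, 0, -0.2, -0.0012, -0.0008, 0.03, 0, 0, 0, -0.2, -0.0012, -0.0008, 0.019, 0, 0, 0, -0.2, 0, 0, 0, 0, 0, 0, -0.2, 0, 0, 0, 0, 0, 0, -0.2, 0, 0, 0, 0, 0, 0, -1, 0, 0, 0, 0, 0, 0, -1, 0, 0, 0, 0, 0, 0, -1, 0, 0, 0, 0, 0, 0, -1], force=40)

```text
t: 17.42
tcp_pos: [0.6, -0.3586, -0.0172]
tool_rot: [0.997, -0.082, 0.001, 0.001]
force: [0.4, 0.6, 2.8]
finger_gap: 0.17
gripper_force: 41.4
```

Request:
servo_tool(commands=[0, 0, -0.03, 0, 0, 0, -1, 0, 0, -0.07, 0, 0, 0, -1, 0, 0, -0.07, 0, 0, 0, -1, 0, 0, -0.07, 0, 0, 0, -1, 0, 0, 0, 0, 0, 0, -1, 0, 0, 0, 0, 0, 0, -1, -0.03, -0.0728, 0, 0, 0, 0, -1, -0.03, -0.0728, 0, 0, 0, 0, -1, -0.03, -0.0728, 0, 0, 0, 0, -1, -0.03, -0.0728, 0, 0, 0, 0, -1, -0.03, -0.0728, 0, 0, 0, 0, -1, -0.03, -0.0728, 0, 0, 0, 0, -1])

```text
t: 18.42
tcp_pos: [0.5441, -0.1255, 0.1004]
tool_rot: [0.997, -0.083, -0.002, -0.001]
force: [0.6, -0.4, -0.9]
finger_gap: 0.169
gripper_force: 40.9
```

Request:
servo_tool(commands=[-0.03, -0.0728, 0, 0, 0, 0, -1, -0.03, -0.0728, 0, 0, 0, 0, -1, -0.03, -0.0728, 0, 0, 0, 0, -1, -0.03, -0.0728, 0, 0, 0, 0, -1, -0.03, -0.0728, 0, 0, 0, 0, -1, -0.03, -0.0728, 0, 0, 0, 0, -1, -0.03, -0.0728, 0, 0, 0, 0, -1, -0.03, -0.0728, 0, 0, 0, 0, -1, -0.03, -0.0728, 0, 0, 0, 0, -1, 0, 0, 0, 0, 0, 0, -1])

```text
t: 19.25
tcp_pos: [0.4631, 0.2231, 0.1007]
tool_rot: [0.997, -0.079, -0.002, -0.0]
force: [-0.3, -0.1, -0.9]
finger_gap: 0.176
gripper_force: 40.9
```

Request:
servo_tool(commands=[0, 0, 0, 0, 0, -0.018, -1, 0, 0, 0, 0, 0, -0.018, -1, 0, 0, 0, 0, 0, -0.018, -1, 0, 0, 0, 0, 0, -0.018, -1, 0, 0, 0, 0, 0, -0.018, -1, 0, 0, 0, 0, 0, -0.018, -1, 0, 0, 0, 0, 0, -0.018, -1, 0, 0, 0, 0, 0, -0.018, -1, 0, 0, 0, 0, 0, -0.018, -1, 0, 0, 0, 0, 0, -0.018, -1, 0, 0, 0, 0, 0, -0.018, -1, 0, 0, 0, 0, 0, -0.018, -1])

```text
t: 20.25
tcp_pos: [0.4658, 0.2168, 0.1006]
tool_rot: [0.826, 0.564, -0.002, -0.001]
force: [-1.1, -0.5, 0.3]
finger_gap: 0.169
gripper_force: 40.9
```

Request:
servo_tool(commands=[0, 0, 0, 0, 0, -0.018, -1, 0, 0, 0, 0, 0, -0.018, -1, 0, 0, 0, 0, 0, -0.018, -1, 0, 0, 0, 0, 0, -0.018, -1, 0, 0, 0, 0, 0, -0.018, -1, 0, 0, 0, 0, 0, -0.018, -1, 0, 0, 0, 0, 0, 0, -1, 0, 0, 0, 0, 0, 0, -1, 0, 0, 0, 0, 0, 0, -1])

```text
t: 21.0
tcp_pos: [0.4665, 0.2172, 0.1012]
tool_rot: [0.595, 0.804, -0.001, -0.001]
force: [-0.5, -0.4, -0.7]
finger_gap: 0.171
gripper_force: 40.9
```

```bash
python3 -c "
from h import *
plan([.4654,.2165,.035],.315,n=4)"
```

```text
yaw now 0.297 to 0.315 q6 -0.08 pos [0.4665 0.2172 0.1012] rows 4 | -0.0002, -0.0006, 0.0331, -0.0001, -0.0000, -0.0007
```

Request:
servo_tool(commands=[-0.0002, -0.0006, 0.033, 0, 0, -0.0007, -1, -0.0002, -0.0006, 0.033, 0, 0, -0.0007, -1, -0.0002, -0.0006, 0.033, 0, 0, -0.0007, -1, -0.0002, -0.0006, 0.033, 0, 0, -0.0007, -1, 0, 0, 0, 0, 0, 0, -1, 0, 0, 0, 0, 0, 0, -1, 0, 0, 0, 0, 0, 0, -1])

```text
t: 21.58
tcp_pos: [0.4664, 0.2169, 0.0361]
tool_rot: [0.587, 0.81, 0.0, 0.0]
force: [0.1, -0.2, 0.4]
finger_gap: 0.169
gripper_force: 40.9
```

```bash
python3 -c "
from h import *
plan([.4654,.2165,-.0125],.315,n=6)"
```

```text
yaw now 0.317 to 0.315 q6 -0.1 pos [0.4664 0.2169 0.0361] rows 6 | -0.0000, -0.0004, 0.0162, 0.0000, 0.0000, 0.0000
```

Request:
servo_tool(commands=[0, -0.0004, 0.02, 0, 0, 0, -1, 0, -0.0004, 0.02, 0, 0, 0, -1, 0, -0.0004, 0.02, 0, 0, 0, -1, 0, -0.0004, 0.016, 0, 0, 0, -1, 0, -0.0004, 0.014, 0, 0, 0, -1, 0, -0.0004, 0.006, 0, 0, 0, -1, 0, 0, 0, 0, 0, 0, -1, 0, 0, 0, 0, 0, 0, -1])

```text
t: 22.25
tcp_pos: [0.4648, 0.2164, -0.0126]
tool_rot: [0.587, 0.81, -0.0, -0.0]
force: [-0.7, -0.5, -0.3]
finger_gap: 0.168
gripper_force: 40.9
```

Request:
servo_tool(commands=[0, 0, 0.001, 0, 0, 0, -1, 0, 0, 0, 0, 0, 0, -1, 0, 0, 0, 0, 0, 0, -0.4, 0, 0, 0, 0, 0, 0, -0.25, 0, 0, 0, 0, 0, 0, -0.25, 0, 0, 0, 0, 0, 0, -0.25])

```text
t: 22.75
tcp_pos: [0.465, 0.2165, -0.0127]
tool_rot: [0.586, 0.81, 0.0, 0.0]
force: [-0.4, 0.0, -0.4]
finger_gap: 0.374
gripper_force: 0.0
```

Request:
servo_tool(commands=[0, 0, -0.05, 0, 0, 0, -0.25, 0, 0, -0.075, 0, 0, 0, -0.25, 0, 0, -0.075, 0, 0, 0, -0.25, 0, 0, -0.075, 0, 0, 0, -0.25, 0, 0, -0.075, 0, 0, 0, -0.25, 0, 0, 0, 0, 0, 0, -0.25, 0, 0, 0, 0, 0, 0, -0.25])

```text
t: 23.33
tcp_pos: [0.4665, 0.2169, 0.1647]
tool_rot: [0.586, 0.81, 0.002, 0.002]
force: [-0.7, 0.7, -1.1]
finger_gap: 0.372
gripper_force: 0.0
```

```bash
python3 g.py g6.png brush .4683 .2076 1.886 .004; python3 g.py g7.png scraper .5365 .23 -1.256 .004;python3 - <<'E'
from h import *
p=manip.snapshot('wrist');s=manip.sense()
save('fin.png',cv2.resize(p['img'][50:300,170:500],None,fx=2.2,fy=2.2))
q=manip.snapshot('top')
for n in('bell_head',):
    for c in(p,q):
        f=c is p
        for r in manip.silhouettes(c,n):
            v,u=np.nonzero(r['pixels']);print(r['conf'],np.round(r['box']),at(c,u.mean(),v.mean(),.053,f).round(4))
# dark head by colour in top
g=q['img'].astype(int).max(2);u,v=map(int,proj(q,[.567,-.0215,.053]));w=g[v-5:v+6,u-5:u+6];print(w)
E
```

```text
23.33 [0.4665 0.2169 0.1647] 0.3719335493989451 [ 0.22  0.44  1.76  0.    0.93 -0.1 ]
brush 0.61 [300.4, 102.8, 34.1, 161.9] [0.4683 0.2071 1.8838] 0.944
crop 270 72
23.43 [0.464  0.2162 0.1617] 0.3736136372475325 [ 0.22  0.45  1.76 -0.    0.93 -0.1 ]
scraper 0.8 [360.8, 103.5, 45.3, 151.8] [ 0.536  0.231 -1.253] 0.893
crop 330 73
0.55 [308. 186.   9.   4.] [ 0.5674 -0.0192  0.053 ]
0.44 [360. 109.  41.  33.] [ 0.7632 -0.2256  0.053 ]
[[169 165 163 161 157 153 146 140 132 125 120]
 [170 169 166 164 145 137 138 144 138 129 121]
 [171 171 171 154  87  69  94 122 123 128 122]
 [176 177 156  94  33  15  14   8  50 123 121]
 [179 184  88  19  16  21  23  19   7 115 120]
 [179 188  80  15  23  22  24  20  15  82 107]
 [175 184  82  18  22  21  23  20  17  58  78]
 [166 172 105  35  20  22  22  21  25  64  78]
 [161 163 140  84  34  26  27  29  57  80  81]
 [156 155 158 138 100  91  90  66  82  83  80]
 [151 149 149 150 148 145 142  96  81  80  78]]
```

View pics/fin.png

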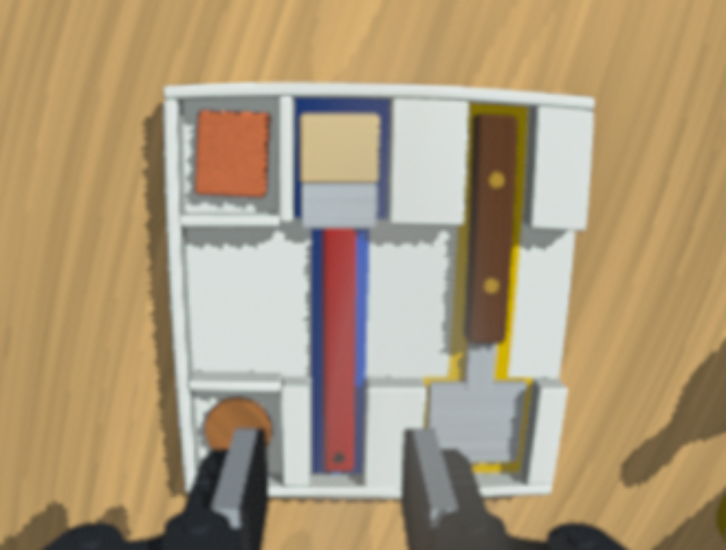

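Both tools lie flat: the bristles are in the blue wide end at (340,150) and the blade in the yellow wide end at (480,420). Both are within 2 mm of their slots. Now the bell, at (0.567, -0.0215).

```bash
python3 -c "
from h import *
plan([.567,-.0215,.12],.317,n=9)"
```

```text
yaw now 0.317 to 0.317 q6 -0.1 pos [0.4642 0.2163 0.161 ] rows 9 | -0.0573, 0.0052, 0.0091, -0.0000, -0.0000, 0.0000
```

Request:
servo_tool(commands=[-0.0573, 0.0052, 0.009, 0, 0, 0, -1, -0.0573, 0.0052, 0.009, 0, 0, 0, -1, -0.0573, 0.0052, 0.009, 0, 0, 0, -1, -0.0573, 0.0052, 0.009, 0, 0, 0, -1, -0.0573, 0.0052, 0.009, 0, 0, 0, -1, -0.0573, 0.0052, 0.009, 0, 0, 0, -1, -0.0573, 0.0052, 0.009, 0, 0, 0, -1, -0.0573, 0.0052, 0.009, 0, 0, 0, -1, -0.0573, 0.0052, 0.009, 0, 0, 0, -1, 0, 0, 0, 0, 0, 0, -1, 0, 0, 0, 0, 0, 0, -1, 0, 0, 0, 0, 0, 0, -1])

```text
t: 24.73
tcp_pos: [0.5667, -0.0208, 0.121]
tool_rot: [0.587, 0.81, -0.0, -0.001]
force: [0.0, 1.0, -0.1]
finger_gap: 0.001
gripper_force: 0.0
```

```bash
python3 - <<'E'
from h import *
p=manip.snapshot('wrist');s=manip.sense();print(s['tcp_pos'],s['finger_gap'])
for r in manip.silhouettes(p,'bell_head'):
    v,u=np.nonzero(r['pixels']);print(r['conf'],np.round(r['box']),at(p,u.mean(),v.mean(),.053,True).round(4))
h=[.567,-.0215,.053];u,v=map(int,proj(p,h,True));print(u,v,'tip',proj(p,s['tcp_pos']+[0,0,.0205],True))
g=p['img'][v-30:v+30,u-30:u+30].max(2);m=(g<50).astype(np.uint8)
n,l,st,c=cv2.connectedComponentsWithStats(m)
for i in range(1,n):
    if st[i,4]>40:print(st[i],c[i]+[u-30,v-30],at(p,*(c[i]+[u-30,v-30]),.053,True).round(4))
plan([.567,-.0215,.04],.317,n=3)
E
```

```text
[ 0.56659469 -0.02028679  0.12123217] -0.0008006358602006312
0.65 [476. 141.  26.  31.] [0.6829 0.0623 0.053 ]
0.56 [316. 192.  23.  25.] [ 0.5706 -0.0182  0.053 ]
321 205 tip (np.float64(320.4803545862539), np.float64(259.05528144023424))
yaw now 0.319 to 0.317 q6 -0.55 pos [ 0.5667 -0.02    0.1215] rows 3 | -0.0010, -0.0001, 0.0543, -0.0001, -0.0001, 0.0001
```

```bash
python3 -c "
from h import *
plan([.569,-.0198,.0365],.317,n=4)"
```

```text
yaw now 0.319 to 0.317 q6 -0.55 pos [ 0.5667 -0.02    0.1215] rows 4 | -0.0003, 0.0012, 0.0425, -0.0000, -0.0000, 0.0001
```

Request:
servo_tool(commands=[-0.0003, 0.0012, 0.0425, 0, 0, 0, -1, -0.0003, 0.0012, 0.0425, 0, 0, 0, -1, -0.0003, 0.0012, 0.0425, 0, 0, 0, -1, -0.0003, 0.0012, 0.0425, 0, 0, 0, -1, 0, 0, 0, 0, 0, 0, -1, 0, 0, 0, 0, 0, 0, -1, 0, 0, 0, 0, 0, 0, -1])

```text
t: 25.42
tcp_pos: [0.5705, -0.0204, 0.0377]
tool_rot: [0.586, 0.81, 0.0, 0.001]
force: [-0.0, -0.6, 0.4]
finger_gap: -0.001
gripper_force: 0.0
```

Request:
servo_tool(commands=[0, 0, 0.012, 0, 0, 0, -1, 0, 0, 0.008, 0, 0, 0, -1, 0, 0, 0, 0, 0, 0, -1, 0, 0, 0, 0, 0, 0, -1])

```text
t: 25.75
tcp_pos: [0.5714, -0.0211, 0.0276]
tool_rot: [0.587, 0.81, 0.001, 0.001]
force: [2.5, 1.2, 2.3]
finger_gap: -0.001
gripper_force: 1.5
```

Spring contact. I'll press in small steps until the force jumps at the stop.

Request:
servo_tool(commands=[0, 0, 0.006, 0, 0, 0, -1, 0, 0, 0, 0, 0, 0, -1, 0, 0, 0, 0, 0, 0, -1])

```text
t: 26.0
tcp_pos: [0.5714, -0.0211, 0.0245]
tool_rot: [0.587, 0.81, 0.001, 0.001]
force: [2.3, 2.4, 5.6]
finger_gap: 0.002
gripper_force: 2.7
```

Request:
servo_tool(commands=[0, 0, 0.005, 0, 0, 0, -1, 0, 0, 0, 0, 0, 0, -1, 0, 0, 0, 0, 0, 0, -1])

```text
t: 26.25
tcp_pos: [0.5715, -0.0211, 0.0242]
tool_rot: [0.586, 0.81, 0.001, 0.002]
force: [-1.2, 2.7, 20.5]
finger_gap: 0.002
gripper_force: 10.0
```

At the stop (20.5 N, z no longer dropping). I'll release and retreat.

Request:
servo_tool(commands=[0, 0, 0, 0, 0, 0, -1, 0, 0, -0.03, 0, 0, 0, -1, 0, 0, -0.07, 0, 0, 0, -1, 0, 0, -0.08, 0, 0, 0, -1, 0, 0, -0.08, 0, 0, 0, -1, 0, 0, 0, 0, 0, 0, -1, 0, 0, 0, 0, 0, 0, -1, 0, 0, 0, 0, 0, 0, -1, 0, 0, 0, 0, 0, 0, -1])

```text
t: 27.0
tcp_pos: [0.5682, -0.0208, 0.1494]
tool_rot: [0.586, 0.81, -0.001, -0.002]
force: [-1.2, 0.2, 0.5]
finger_gap: -0.0
gripper_force: 0.0
```

```bash
python3 g.py g8.png scraper .5365 .23 -1.256 .004; python3 g.py g9.png brush .4683 .2076 1.886 .004; python3 -c "
from station import manip
print(manip.sense()['force'],manip.sign_off())"
```

```text
27.0 [ 0.5682 -0.0208  0.1494] -3.598604433057367e-05 [-0.23  0.53  1.63 -0.    0.98 -0.55]
scraper 0.81 [342.9, 0.0, 53.3, 27.8] [ 0.5367  0.2316 -1.2588] 0.975
crop 312 0
27.1 [ 0.5685 -0.0208  0.1493] -0.0028181495422704124 [-0.23  0.53  1.63 -0.    0.98 -0.55]
brush 0.85 [288.3, 0.4, 13.9, 27.2] [0.4677 0.2078 1.8969] 0.943
crop 258 0
the job is handed in; nothing more can be done
[ 0.12910665 -0.67824047 -0.60470197] None
```

The brush and scraper lie flat in their compartments, each about 2 mm or less from its spot by camera fit; the bell was pressed until it stopped (about 20 N) and released; the job was handed in at about 27 s, and no verdict was returned.

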